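# Loosen the rover's knurled turret ring and turn the camera forward

## Robot

A 6-joint arm with a two-finger parallel gripper is mounted at the origin on the work surface. World frame = base frame: x ahead of the robot, y to its left, z up, the work surface at z = 0. Lengths are in mm, angles in rad, forces in N, time in s.
With the tool pointing down it reaches from about 350 to 775 mm from the base axis. Payload 7.3 kg.
Tool frame: the origin (TCP) lies on the centre line of the jaws, within the pads' length; the fingertips stand 17 mm ahead of it and the grasp point (between the pads) lies 2 mm behind it; z points along the fingers, y is the line along which they close (so a half turn about z gives the same grasp; the last joint's range is limited). The gripper opens to 92 mm and grips with 3 to 60 N. Pads are 19 mm wide; open, the fingers measure 130 mm over their backs; the gripper's body (75 mm by 190 mm) begins 47 mm behind the grasp point.
Start: joints at [-1.409, 0.342, 1.524, -0, 1.275, -0.146], TCP at [159.078, -500.337, 243.741] pointing down, gripper open.
Joint ranges: [-2.53, 2.53], [-0.77, 2.02], [0.04, 2.7], [-1, 4.14], [0.28, 2.66], [-3.11, 3.11]. Speed limits (rad/s): [2.57, 2.57, 3.14, 3.14, 3.14, 3.14].

## Interface

Orientations are given as [roll, pitch, yaw] about the fixed x, y, z axes, in that order (R = Rz(yaw) Ry(pitch) Rx(roll)).
In Python, from plant import bot gives the robot as it stands. The module is installed in compiled form; this text tells all that it offers.
- The arm moves only by the shell command python3 -m pendant 'ROWS'. ROWS is JSON, a list of rows, each a list of 3 entries, a list of its own where there are three numbers: the shift along the world's x, y, z as a fraction of full scale, then the turn, a rotation vector about the world's x, y, z as a fraction of full scale, then the opening, from -1 (shut) to 1 (fully open), so that 0 is half open. In form: [[[tx, ty, tz], [rx, ry, rz], claw], ...]. A call has exactly 10 rows; each row shifts and turns the commanded pose from where the row before left it; what a row does not reach is not made up. Full scale, the value 1, is 30 mm for a shift and 0.12 rad for a turn. A row lasts 1/12 s, in which the tool goes at most 41.7 mm and 7.16 degrees, less where a joint would pass 70% of its speed; a pose out of reach is approached as far as the arm can. A call with a number of a shift or a turn outside -1 to 1 is refused whole. A call with a gripper value outside its range is refused whole. The fingers move at their own pace and stop on an object; the grip force is fixed at half the most. Time passes only in rows, so rows that do not move let the fingers close, or fill a call up. It gives the time, the measured TCP pose, the force, the opening and the grip force at its end, in the units of the state.
- bot.get_obs(): the state, without advancing time (a new reading comes with each control period).
- bot.capture(name): name is "side" or "top" or "wrist"; returns the picture (400x640x3 uint8, blue, green, red); there is no depth.
- bot.camera_params(name): a dict with "fovy" (degrees; the focal length in pixels is half the picture's height over the tangent of half this angle, whatever the lens; pixels are square), "cx", "cy" (the principal point, pixels), "camera_from_world" (4x4, takes a point from world to camera coordinates). Camera axes: x right, y down, z forward; pixel columns grow to the right and rows downward; lengths in mm; the calibration is good to about 2 mm. The wrist camera is an equidistant fisheye: a pixel r from the principal point sees the ray r / f radians off the axis. A picture is of the moment at which its call begins: read the wrist's pose just before it. camera_params takes no time and is no camera call; for the wrist camera it gives the pose at the moment of the call.
- bot.close_job(): hands the job in; it is judged then, once.
The state is a dict: "time": time; "joint_positions": joint angles; "dq": joint speeds; "tau": joint torques, N m; "tool_pos": TCP position; "tcp_rot": TCP orientation; "contact_force": force on the tool from outside, world axes, zero at the start; "moment": the same for the moment, N m; "grip_width": finger opening in mm; "finger_force": force on a finger pad.
Only numpy, scipy, OpenCV 4.12 (cv2) and the standard library are available. Lean on these libraries where they do the work, as an engineer would, in place of code of your own. Each camera call takes 0.05 s, during which the arm holds its last target. There are 200 camera calls.

## Task

Free the kit rover's camera turret: roll a fingertip round the rim of the knurled locking ring, anticlockwise seen from above, until the rib on the ring has come round to the arrow on the deck for the second time (two full turns from tight; someone has already backed it off by less than half a turn), and leave the rib at the arrow. Only then push the camera head gently round with a fingertip until its lens looks straight ahead over the arrow. Grip and lift nothing, and leave the things lying around the rover where they are.

Things in the scene. Friction and masses are not known exactly. Their poses are not given: they have to be found in the camera images.
- rover: a small black four-wheeled kit robot bedded in a white foam block, fixed to the table; black deck 250 x 160 mm, its top 68 mm above the table. Origin on the table under the turret axis; x points to the rover's nose (the end with two sensor eyes and the arrow), y to its left, z up
- ring_center (a point): point on the upright common axis of ring and turret, half-way up the knurled ring. The dark steel ring is 96 mm across over its knurl (36 upright ridges standing 2 mm proud) and runs from 5 mm above the deck (73 mm above the table) to 90 mm above the table; its rib stands 3 mm higher. Nothing else stands on the deck within 80 mm of the axis, beside the ring
- ring (a joint): turn of the knurled locking ring, rad: 0 with the rib at the arrow and the ring tight, growing anticlockwise seen from above (loosening). It has already been started by less than a half turn (0.4 to 2.8 rad); two full turns are 12.57; its thread stops it at 0 and 18. It stays where it is left, does not rise noticeably, and takes about 1.5 N along the rim to turn (up to about 2 N when moving fast)
- rib (a point): outer part of the raised pale rib (12 x 7 mm, 3 mm high) on top of the ring, 40 mm from the axis, 93 mm above the table: shows the ring's angle
- arrow (a point): tip of the flat metal arrow let into the deck just outside the ring on the nose side, 56 mm from the axis, pointing at the axis; flush, nothing to bump into
- turret (a joint): swing of the round turret inside the ring, which carries the camera head, rad: 0 when the lens looks straight over the nose (along the rover's x, over the arrow), growing anticlockwise seen from above; starts between 0.8 and 2.2, free from -2.7 to 2.7, stays where it is left, about 1.2 N at 25 mm from the axis moves it
- head (a point): black camera head, a block 46 mm long, 24 mm wide, 20 mm high on the turret, plus a lens 16 mm across and 6 mm long at its front. Origin on the turret axis at the block's underside, 95 mm above the table (top 115 mm; the flat turret disc under it, radius 31 mm, has its top at 95 mm); x points to the lens; the block reaches from 14 mm behind the axis to 32 mm ahead of it
- lens (a point): centre of the camera lens's front face, 38 mm from the turret axis, 105 mm above the table
- spare_wheel: loose spare wheel lying flat, 66 mm across, 26 mm high, on the table at the rover's left; origin under its centre; leave it alone
- driver: loose screwdriver, 170 mm long, lying on the table left of the spare wheel; leave it alone
- gamepad: loose black game controller, 155 mm wide, 105 mm deep, 42 mm high, on the table at the rover's right; origin under its middle; leave it alone

How it is judged (in metres and radians):
On the way, in this order (a step that is already met when the one before it is completed fails the run):
1. the ring is loosened by two full turns from tight, its rib at the arrow (value of joint ring between 12.116 and 13.016 rad), for 0.2 s.
2. the camera head looks straight ahead (value of joint turret between -0.22 and 0.22 rad), for 0.2 s.
At the end, for the whole second after the job is handed in: The ring stands two full turns from tight with its rib at the arrow within 0.45 rad (26 degrees), the camera looks along the rover's nose within 0.22 rad (12 degrees), and both are at rest (all of step 1 and all of step 2 and velocity of joint ring between -0.1 and 0.1 rad/s and velocity of joint turret between -0.1 and 0.1 rad/s); the robot touches nothing.
It fails at once if the camera head is forced round (lens moved over 8 mm) while the ring is still tight (distance of lens from where it was at the start of the episode above 0.008 m and value of joint ring below 12.116 rad).
It fails at once if the camera head is gripped or pushed roughly (over 18 N) (contact force between the fingers and turret above 18 N).
It fails at once if the ring is gripped or pressed hard (over 40 N) (contact force between the fingers and ring above 40 N).
It fails at once if a bystander (spare wheel, screwdriver or game controller) is shoved or lifted (moved over 25 mm) (distance of any of spare_wheel, driver, gamepad from where it was at the start of the episode above 0.025 m).
It also fails if it takes over 64 s, if anything falls off the work surface, if the arm or the gripper's body presses on something with over 40 N, if the wrist force passes 120 N, or if a joint passes its speed limit or range.

## Working session

There is one attempt and no reset: what is moved stays moved. The work goes in short steps, Python scripts to look and compute and a shell command to move; the robot and the scene stay as the last step left them, time stands still between calls to the robot, and variables do not carry over. Pictures are saved under pics/ and viewed, at most 10 in all, crops included, and the job is handed in when it is done.

```bash
mkdir -p pics
python3 - <<'E'
from plant import bot
import cv2,numpy as np
for n in("top","side"):
    cv2.imwrite(f"pics/{n}0.png",bot.capture(n)); p=bot.camera_params(n); print(n,p["fovy"],p["cx"],p["cy"]);print(np.round(p["camera_from_world"],3))
o=bot.get_obs();print(o)
E
```

```text
top 49.37015481848992 314.7118757758824 198.89728877270596
[[ 1.000000e-02 -1.000000e+00 -3.000000e-03  8.384000e+01]
 [-9.980000e-01 -1.000000e-02 -6.700000e-02  5.890530e+02]
 [ 6.700000e-02  3.000000e-03 -9.980000e-01  1.102929e+03]
 [ 0.000000e+00  0.000000e+00  0.000000e+00  1.000000e+00]]
side 48.32354515874142 321.35460518583477 207.2359752511739
[[-7.12000e-01 -7.01000e-01 -2.10000e-02  5.02399e+02]
 [-4.55000e-01  4.84000e-01 -7.47000e-01  2.92701e+02]
 [ 5.34000e-01 -5.23000e-01 -6.64000e-01  7.17850e+02]
 [ 0.00000e+00  0.00000e+00  0.00000e+00  1.00000e+00]]
{'time': 0.1, 'joint_positions': array([-1.40899801e+00,  3.42643623e-01,  1.52492675e+00,  5.56645335e-06,
        1.27538067e+00, -1.46022694e-01]), 'dq': array([ 0.00021793, -0.00141626, -0.00293435, -0.0001301 , -0.00122203,
       -0.00023474]), 'tau': array([ 4.73466957e-05, -4.32007849e+01, -2.44691902e+01,  7.19163590e-02,
        5.26440656e-02, -4.01041495e-05]), 'tool_pos': array([ 159.02253108, -499.9833291 ,  243.11749201]), 'tcp_rot': array([-3.14024949e+00, -2.02918540e-04,  3.07819253e-01]), 'contact_force': array([-1.24055103,  0.89089174,  0.36259345]), 'moment': array([-0.00881765, -0.01333022,  0.0582663 ]), 'finger_force': 0.0, 'grip_width': 91.54262977782591}
```

View pics/top0.png

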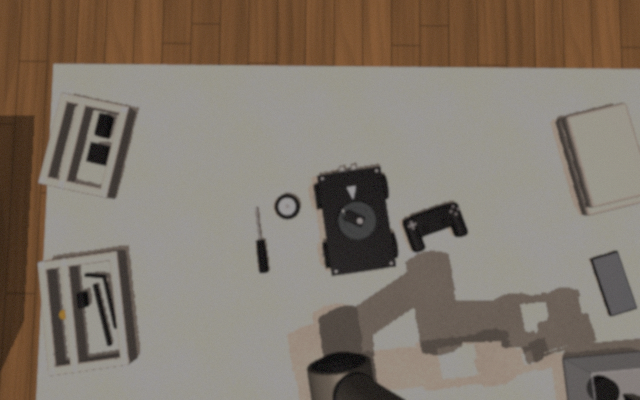

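View pics/side0.png

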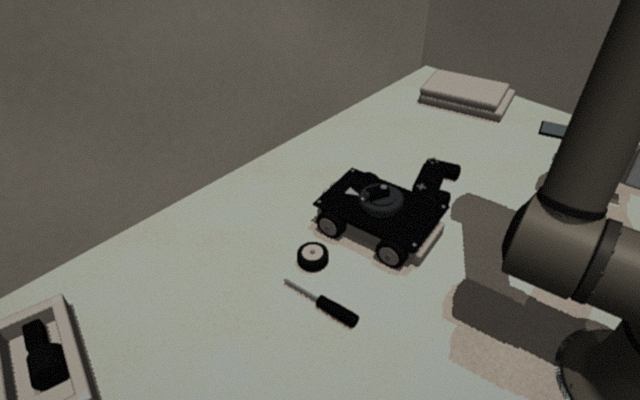

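The top view shows the rover with its turret near (356,220), the arrow near (351,191), and the nose up (+x). The gamepad is on the right at (435,225), the wheel at (287,206) and the driver at (262,240). I'll zoom in and compute.

```bash
cat > h.py <<'E'
from plant import bot
import cv2,numpy as np
def ray(n,u,v,z,p=None):
    p=p or bot.camera_params(n); T=np.array(p["camera_from_world"]); f=200/np.tan(np.radians(p["fovy"])/2)
    x,y=u-p["cx"],v-p["cy"]
    if n=="wrist":
        r=np.hypot(x,y)+1e-9; d=np.array([x/r*np.sin(r/f),y/r*np.sin(r/f),np.cos(r/f)])
    else: d=np.array([x/f,y/f,1])
    R=T[:3,:3]; c=-R.T@T[:3,3]; d=R.T@d
    return c+d*(z-c[2])/d[2]
def proj(n,P,p=None):
    p=p or bot.camera_params(n); T=np.array(p["camera_from_world"]); f=200/np.tan(np.radians(p["fovy"])/2)
    q=T[:3,:3]@np.array(P,float)+T[:3,3]
    if n=="wrist":
        r=np.hypot(q[0],q[1])+1e-9; a=np.arctan2(r,q[2])*f/r; return q[0]*a+p["cx"],q[1]*a+p["cy"]
    return q[0]/q[2]*f+p["cx"],q[1]/q[2]*f+p["cy"]
E
python3 - <<'E'
from h import *
for (u,v,z) in[(356,220,82),(351,191,68),(287,206,26),(262,256,10),(257,208,5)]+[(404,235,20),(410,250,20),(458,203,20)]: print(u,v,np.round(ray("top",u,v,z)))
ims=[bot.capture("top").astype(float) for _ in range(4)]
a=np.mean(ims,0)
c=a[155:285,300:410]; c=np.clip(c*1.8,0,255).astype(np.uint8)
cv2.imwrite("pics/t1.png",cv2.resize(c,None,fx=4.5,fy=4.5,interpolation=cv2.INTER_CUBIC))
E
```

```text
356 220 [534. -11.  82.]
351 191 [605.   0.  68.]
287 206 [569. 161.  26.]
262 256 [440. 224.  10.]
257 208 [564. 240.   5.]
404 235 [ 498. -140.   20.]
410 250 [ 460. -155.   20.]
458 203 [ 581. -279.   20.]
```

View pics/t1.png

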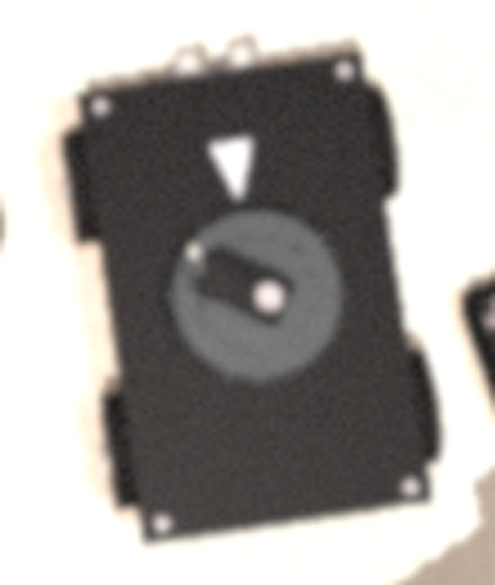

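The zoomed crop puts the ring centre at about (257,294), the arrow tip at (239,200), the rib at (193,250) and the lens end near (207,272). That makes the rib about 0.78 rad and the turret about 1 rad. Next I compute the poses, move closer and close the gripper.

```bash
python3 - <<'E'
from h import *
q=lambda u,v,z:ray("top",300+u/4.5,155+v/4.5,z)
c=q(257,294,88);a=q(239,200,68);r=q(193,250,93);l=q(207,272,105)
an=lambda p:np.arctan2(p[1]-c[1],p[0]-c[0])
print(c,a,np.hypot(*(a-c)[:2]),an(a),np.hypot(*(r-c)[:2]),an(r)-an(a),an(l)-an(a))
E
python3 -m pendant '[[[0.9,0.9,0],[0,0,-0.85],-1],[[0.9,0.9,0],[0,0,-0.85],-1],[[0.9,0.9,0],[0,0,-0.87],-1],[[0.9,0.9,0],[0,0,0],-1],[[0.9,0.9,0],[0,0,0],-1],[[0.9,0.9,0],[0,0,0],-1],[[0.9,0.9,0],[0,0,0],-1],[[0.9,0.9,0],[0,0,0],-1],[[0.9,0.9,0],[0,0,0],-1],[[0.9,0.9,0],[0,0,0],-1]]'
python3 - <<'E'
from h import *
o=bot.get_obs();print({k:np.round(o[k],3) for k in("time","tool_pos","tcp_rot","contact_force","grip_width","joint_positions")})
cv2.imwrite("pics/w1.png",bot.capture("wrist")); print(proj("wrist",(534,-12,88)))
E
```

```text
[532.77953673 -13.31186421  88.        ] [584.55143214  -5.13923175  68.        ] 52.41298575483078 0.15656649709563644 41.73264374869246 0.8285888835056887 1.0396990220448268
time: 1.13
tool_pos: [430.1, -228.7, 243.9]
tcp_rot: [3.141, -0.0, -0.001]
contact_force: [0.7, -0.4, -0.0]
grip_width: 29.5
finger_force: 0.0
{'time': np.float64(1.133), 'tool_pos': array([ 430.123, -228.731,  243.903]), 'tcp_rot': array([ 3.141e+00, -0.000e+00, -1.000e-03]), 'contact_force': array([ 0.722, -0.39 , -0.04 ]), 'grip_width': np.float64(29.528), 'joint_positions': array([-0.646,  0.272,  1.624, -0.   ,  1.245,  0.925])}
(np.float64(123.61494314458025), np.float64(104.44342727711386))
```

View pics/w1.png

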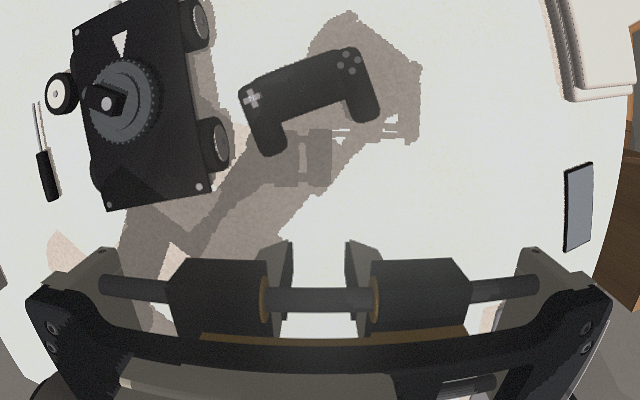

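The wrist view shows the ring at (120,102), the arrow at (120,42) and the head pointing left. The predicted ring centre was (123.6,104.4), so the two agree. I move to the start side of the ring and take a finer measurement there.

```bash
python3 -m pendant '[[[0.7,0.89,-0.3],[0,0,0],-1],[[0.7,0.89,-0.3],[0,0,0],-1],[[0.7,0.89,-0.3],[0,0,0],-1],[[0.7,0.89,-0.3],[0,0,0],-1],[[0.7,0.89,-0.3],[0,0,0],-1],[[0,0,0],[0,0,0],-1],[[0,0,0],[0,0,0],-1],[[0,0,0],[0,0,0],-1],[[0,0,0],[0,0,0],-1],[[0,0,0],[0,0,0],-1]]'
python3 - <<'E'
from h import *
im=bot.capture("wrist");cv2.imwrite("pics/w2.png",im);p=bot.camera_params("wrist");print(np.array(p["camera_from_world"]).round(2).tolist())
for P in [(533,-13,90),(585,-5,68)]:print(np.round(proj("wrist",P)))
# rectified view of plane z=90 at 2 px/mm, up=+x, left=+y
def rect(z):
    mx=np.zeros((280,280),np.float32);my=mx.copy()
    for i in range(280):
        for j in range(280): mx[i,j],my[i,j]=proj("wrist",(533+(140-i)/2,-13+(140-j)/2,z),p)
    return cv2.remap(im,mx,my,cv2.INTER_CUBIC)
cv2.imwrite("pics/r2.png",np.clip(np.hstack([rect(90),rect(68)])*1.6,0,255))
E
```

```text
time: 2.02
tool_pos: [533.7, -98.0, 199.3]
tcp_rot: [3.141, -0.001, -0.002]
contact_force: [-0.0, -0.8, 0.5]
grip_width: 0.4
finger_force: 0.0
[[-0.0, -1.0, 0.0, -96.61], [-0.95, 0.0, 0.31, 483.95], [-0.31, 0.0, -0.95, 514.45], [0.0, 0.0, 0.0, 1.0]]
[222. 207.]
[216. 146.][ WARN:0@1.782] global loadsave.cpp:1063 imwrite_ Unsupported depth image for selected encoder is fallbacked to CV_8U.
```

View pics/r2.png

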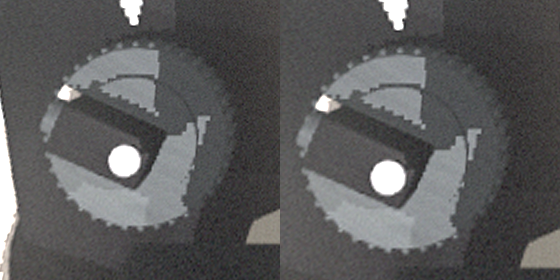

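In the rectified view (2 px/mm) the ring centre is at (138.5,134), which is about (535.5,-12.3). The arrow tip is at (118,28), giving a yaw of about 0.18. The rib is at (68,93), so the ring is at about 0.84 rad, with about 11.7 rad still to turn. I descend beside the ring and approach it.

```bash
python3 -m pendant '[[[0,0,-0.6],[0,0,0],-1],[[-0.1,0,-0.8],[0,0,0],-1],[[-0.1,0,-0.8],[0,0,0],-1],[[0,0,-0.8],[0,0,0],-1],[[0,0,-0.44],[0,0,0],-1],[[0,0.1,0],[0,0,0],-1],[[0,0.1,0],[0,0,0],-1],[[0,0.1,0],[0,0,0],-1],[[0,0.1,0],[0,0,0],-1],[[0,0.05,0],[0,0,0],-1]]'
python3 -m pendant '[[[0,0.05,0],[0,0,0],-1],[[0,0.05,0],[0,0,0],-1],[[0,0.05,0],[0,0,0],-1],[[0,0,0],[0,0,0],-1],[[0,0,0],[0,0,0],-1],[[0,0,0],[0,0,0],-1],[[0,0,0],[0,0,0],-1],[[0,0,0],[0,0,0],-1],[[0,0,0],[0,0,0],-1],[[0,0,0],[0,0,0],-1]]'
python3 - <<'E'
from h import *
o=bot.get_obs();print(o["tool_pos"],o["contact_force"])
cv2.imwrite("pics/w3.png",bot.capture("wrist"))
E
```

```text
time: 2.9
tool_pos: [528.7, -83.1, 96.8]
tcp_rot: [3.141, -0.002, -0.0]
contact_force: [0.2, -1.0, -0.2]
grip_width: 0.3
finger_force: 0.0
time: 3.73
tool_pos: [528.1, -78.9, 95.5]
tcp_rot: [3.141, 0.0, -0.001]
contact_force: [0.5, 0.5, -0.4]
grip_width: 0.4
finger_force: 0.0
[528.06704883 -78.89894854  95.51109902] [ 0.54438078  0.51465311 -0.42236045]
```

View pics/w3.png

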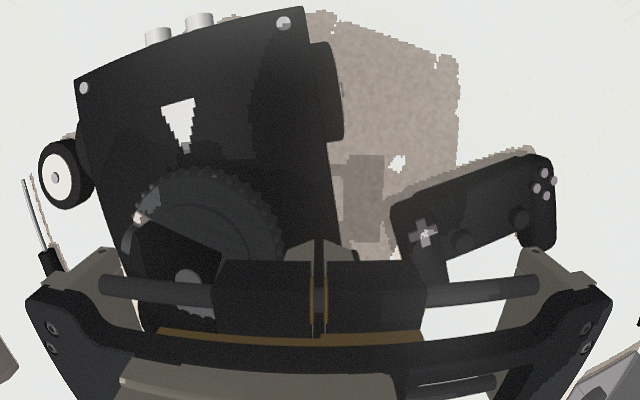

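The wrist view shows the closed, tapered fingertips at about (320,245), a little to the right of the ring's edge at (280,240). There is no contact yet. I check the tip width and creep in.

```bash
python3 - <<'E'
from h import *
for z in(79,95,115,135):
  for dx in(-9.5,9.5): print(z,dx,np.round([proj("wrist",(528+dx,-79+d,z)) for d in(-19,-10,0,10,19)]).astype(int).tolist())
E
python3 -m pendant '[[[0,0.05,0],[0,0,0],-1],[[0,0.05,0],[0,0,0],-1],[[0,0.05,0],[0,0,0],-1],[[0,0,0],[0,0,0],-1],[[0,0,0],[0,0,0],-1],[[0,0,0],[0,0,0],-1],[[0,0,0],[0,0,0],-1],[[0,0,0],[0,0,0],-1],[[0,0,0],[0,0,0],-1],[[0,0,0],[0,0,0],-1]]'
python3 -m pendant '[[[0,0.05,0],[0,0,0],-1],[[0,0.05,0],[0,0,0],-1],[[0,0,0],[0,0,0],-1],[[0,0,0],[0,0,0],-1],[[0,0,0],[0,0,0],-1],[[0,0,0],[0,0,0],-1],[[0,0,0],[0,0,0],-1],[[0,0,0],[0,0,0],-1],[[0,0,0],[0,0,0],-1],[[0,0,0],[0,0,0],-1]]'
```

```text
79 -9.5 [[350, 272], [335, 272], [318, 272], [301, 272], [286, 272]]
79 9.5 [[352, 243], [336, 243], [318, 243], [300, 243], [285, 243]]
95 -9.5 [[353, 287], [337, 287], [318, 287], [300, 287], [283, 287]]
95 9.5 [[355, 256], [337, 256], [318, 256], [299, 256], [282, 256]]
115 -9.5 [[357, 309], [339, 309], [318, 309], [298, 309], [279, 309]]
115 9.5 [[359, 276], [340, 276], [318, 277], [296, 276], [277, 276]]
135 -9.5 [[362, 336], [341, 336], [318, 336], [295, 336], [275, 336]]
135 9.5 [[365, 301], [343, 302], [318, 302], [293, 302], [271, 302]]
time: 4.62
tool_pos: [528.1, -74.4, 95.5]
tcp_rot: [3.141, 0.0, -0.001]
contact_force: [-0.6, 0.4, -0.4]
grip_width: 0.1
finger_force: 0.0
time: 5.45
tool_pos: [528.1, -71.4, 95.6]
tcp_rot: [3.141, -0.0, -0.001]
contact_force: [-0.2, -2.3, 1.3]
grip_width: 0.2
finger_force: 1.5
```

Contact came near y=-72 with some upward force, so the tapered tip is riding on the ring's top edge. I back off, lower to about 3 mm above the deck to contact higher up the finger, and re-approach.

```bash
python3 -m pendant '[[[0,-0.2,0],[0,0,0],-1],[[0,-0.15,0],[0,0,0],-1],[[0,-0.05,-0.12],[0,0,0],-1],[[0,0,-0.13],[0,0,0],-1],[[0,0,0],[0,0,0],-1],[[0,0.05,0],[0,0,0],-1],[[0,0,0],[0,0,0],-1],[[0,0,0],[0,0,0],-1],[[0,0,0],[0,0,0],-1],[[0,0,0],[0,0,0],-1]]'
python3 -m pendant '[[[0,0.05,0],[0,0,0],-1],[[0,0,0],[0,0,0],-1],[[0,0.05,0],[0,0,0],-1],[[0,0,0],[0,0,0],-1],[[0,0,0],[0,0,0],-1],[[0,0,0],[0,0,0],-1],[[0,0,0],[0,0,0],-1],[[0,0,0],[0,0,0],-1],[[0,0,0],[0,0,0],-1],[[0,0,0],[0,0,0],-1]]'
python3 -m pendant '[[[0,0.05,0],[0,0,0],-1],[[0,0,0],[0,0,0],-1],[[0,0.05,0],[0,0,0],-1],[[0,0,0],[0,0,0],-1],[[0,0,0],[0,0,0],-1],[[0,0,0],[0,0,0],-1],[[0,0,0],[0,0,0],-1],[[0,0,0],[0,0,0],-1],[[0,0,0],[0,0,0],-1],[[0,0,0],[0,0,0],-1]]'
```

```text
time: 6.28
tool_pos: [528.1, -81.8, 88.2]
tcp_rot: [3.141, -0.0, -0.0]
contact_force: [0.2, -0.2, 0.2]
grip_width: 0.5
finger_force: 0.0
time: 7.12
tool_pos: [528.1, -78.9, 88.0]
tcp_rot: [3.141, 0.0, -0.001]
contact_force: [0.7, 0.6, -0.0]
grip_width: 0.2
finger_force: 0.0
time: 7.95
tool_pos: [528.1, -75.9, 88.1]
tcp_rot: [3.141, -0.0, -0.001]
contact_force: [-1.2, -1.7, 0.3]
grip_width: 0.3
finger_force: 0.8
```

Contact at y≈-76 puts the finger's half-width at about 15.5 mm there. I press slightly and roll the first stretch along +x.

```bash
cat > look.py <<'E'
from h import *
import sys
# ring rib from top camera: pale spots near ring plane in rover frame
C=np.array([535,-12.5]);yaw=.175
o=bot.get_obs();print("rel",np.round(o["tool_pos"][:2]-C,1),"z",round(o["tool_pos"][2],1),"F",np.round(o["contact_force"],1),"t",round(o["time"],2))
for n in("wrist","top","side"):
    im=bot.capture(n);p=bot.camera_params(n);cv2.imwrite(f"pics/last_{n}.png",im)
    A=np.linspace(0,2*np.pi,241)[:-1];I=[]
    for a in A:
        s=[]
        for r in(37,40,43):
            u,v=proj(n,(C[0]+r*np.cos(a+yaw),C[1]+r*np.sin(a+yaw),93),p)
            if 0<=u<639 and 0<=v<399: s.append(cv2.getRectSubPix(im,(1,1),(float(u),float(v))).astype(float).ravel())
        I.append(np.mean(s,0)@[-.5,0,1.]+np.mean(s,0).mean() if s else 0)
    I=np.array(I);g=np.convolve(np.r_[I[-2:],I,I[:2]],np.ones(5)/5,"valid")
    k=np.argsort(-g);sel=[]
    for i in k:
        if all(abs((i-j+120)%240-120)>12 for j in sel): sel.append(i)
        if len(sel)==3:break
    print(n,[(round(A[i],2),round(g[i])) for i in sel],"med",round(np.median(g)))
E
python3 look.py
python3 -m pendant '[[[0,0.05,0],[0,0,0],-1],[[0.0,0.03,0],[0,0,0],-1],[[0,0,0],[0,0,0],-1],[[0,0,0],[0,0,0],-1],[[0,0,0],[0,0,0],-1],[[0.18,0,0],[0,0,0],-1],[[0.18,0,0],[0,0,0],-1],[[0.18,0,0],[0,0,0],-1],[[0,0,0],[0,0,0],-1],[[0,0,0],[0,0,0],-1]]'
python3 look.py
```

```text
rel [ -6.9 -63.4] z 88.1 F [-1.2 -1.7  0.3] t 7.95
wrist [(np.float64(0.84), 245), (np.float64(2.49), 125), (np.float64(2.85), 124)] med 71
top [(np.float64(0.86), 147), (np.float64(2.02), 87), (np.float64(1.65), 86)] med 55
side [(np.float64(0.84), 106), (np.float64(4.53), 96), (np.float64(5.29), 78)] med 48
time: 8.93
tool_pos: [545.2, -75.2, 88.3]
tcp_rot: [3.139, -0.002, -0.0]
contact_force: [1.1, -8.7, -1.3]
grip_width: 0.6
finger_force: 4.5
rel [ 10.2 -62.7] z 88.3 F [ 1.1 -8.7 -1.3] t 8.93
wrist [(np.float64(2.41), 124), (np.float64(0.55), 123), (np.float64(3.4), 109)] med 71
top [(np.float64(1.23), 171), (np.float64(2.23), 101), (np.float64(2.93), 100)] med 72
side [(np.float64(1.2), 195), (np.float64(4.97), 100), (np.float64(5.37), 78)] med 48
```

The roll works: the ring went from 0.84 to 1.22 rad at about 9 N. Next is the corner arc towards the nose side.

```bash
python3 -m pendant '[[[0.24,0.02,0],[0,0,0],-1],[[0.234,0.056,0],[0,0,0],-1],[[0.222,0.092,0],[0,0,0],-1],[[0.205,0.126,0],[0,0,0],-1],[[0.183,0.156,0],[0,0,0],-1],[[0.156,0.183,0],[0,0,0],-1],[[0.126,0.205,0],[0,0,0],-1],[[0.092,0.222,0],[0,0,0],-1],[[0.056,0.234,0],[0,0,0],-1],[[0.02,0.24,0],[0,0,0],-1]]'
python3 look.py
```

```text
time: 9.92
tool_pos: [591.8, -27.0, 88.4]
tcp_rot: [3.141, -0.004, -0.001]
contact_force: [8.0, -2.6, -2.6]
grip_width: 0.6
finger_force: 3.8
rel [ 56.8 -14.5] z 88.4 F [ 8.  -2.6 -2.6] t 9.92
wrist [(np.float64(2.8), 139), (np.float64(3.46), 139), (np.float64(2.33), 139)] med 69
top [(np.float64(2.83), 140), (np.float64(0.31), 131), (np.float64(2.49), 123)] med 88
side [(np.float64(2.7), 116), (np.float64(1.91), 54), (np.float64(1.31), 52)] med 30
```

The ring is at about 2.75 rad. Next comes the straight stretch along the nose face and half of the next corner, then the other half and the left face.

```bash
python3 -m pendant '[[[0,0.2,0],[0,0,0],-1],[[0,0.2,0],[0,0,0],-1],[[0,0.2,0],[0,0,0],-1],[[0,0.2,0],[0,0,0],-1],[[0,0.2,0],[0,0,0],-1],[[-0.02,0.24,0],[0,0,0],-1],[[-0.056,0.234,0],[0,0,0],-1],[[-0.092,0.222,0],[0,0,0],-1],[[-0.126,0.205,0],[0,0,0],-1],[[-0.156,0.183,0],[0,0,0],-1]]'
python3 look.py
```

```text
time: 10.9
tool_pos: [578.7, 37.3, 88.7]
tcp_rot: [-3.14, -0.005, -0.0]
contact_force: [6.9, 3.9, -0.0]
grip_width: 0.2
finger_force: 3.9
rel [43.7 49.8] z 88.7 F [ 6.9  3.9 -0. ] t 10.9
wrist [(np.float64(2.7), 136), (np.float64(1.47), 120), (np.float64(5.24), 98)] med 53
top [(np.float64(6.05), 157), (np.float64(5.71), 154), (np.float64(0.1), 154)] med 89
side [(np.float64(4.19), 91), (np.float64(2.51), 35), (np.float64(0.47), 34)] med 28
```

Ring is at 4.19 rad, as expected.

```bash
python3 -m pendant '[[[-0.183,0.15,0],[0,0,0],-1],[[-0.205,0.12,0],[0,0,0],-1],[[-0.222,0.085,0],[0,0,0],-1],[[-0.234,0.05,0],[0,0,0],-1],[[-0.24,0.01,0],[0,0,0],-1],[[-0.23,0,0],[0,0,0],-1],[[-0.23,0,0],[0,0,0],-1],[[-0.23,0,0],[0,0,0],-1],[[-0.24,-0.02,0],[0,0,0],-1],[[-0.234,-0.056,0],[0,0,0],-1]]'
python3 look.py
```

```text
time: 11.88
tool_pos: [507.7, 48.4, 88.2]
tcp_rot: [-3.138, 0.002, 0.0]
contact_force: [0.2, 7.1, 2.2]
grip_width: 0.1
finger_force: 3.3
rel [-27.3  60.9] z 88.2 F [0.2 7.1 2.2] t 11.88
wrist [(np.float64(5.79), 183), (np.float64(0.24), 94), (np.float64(0.58), 93)] med 83
top [(np.float64(3.09), 200), (np.float64(2.62), 200), (np.float64(2.28), 191)] med 130
side [(np.float64(0.0), 91), (np.float64(0.37), 89), (np.float64(4.95), 81)] med 25
```

```bash
python3 -m pendant '[[[-0.2,-0.1,0],[0,0,0],-1],[[-0.19,-0.135,0],[0,0,0],-1],[[-0.17,-0.16,0],[0,0,0],-1],[[-0.15,-0.183,0],[0,0,0],-1],[[-0.12,-0.205,0],[0,0,0],-1],[[-0.09,-0.222,0],[0,0,0],-1],[[-0.05,-0.234,0],[0,0,0],-1],[[-0.01,-0.24,0],[0,0,0],-1],[[0,-0.2,0],[0,0,0],-1],[[0,-0.2,0],[0,0,0],-1]]'
python3 look.py
```

```text
time: 12.87
tool_pos: [475.7, -9.5, 87.1]
tcp_rot: [-3.139, 0.009, -0.0]
contact_force: [-4.9, 0.4, 0.7]
grip_width: 0.1
finger_force: 2.3
rel [-59.3   3. ] z 87.1 F [-4.9  0.4  0.7] t 12.87
wrist [(np.float64(0.97), 132), (np.float64(1.36), 120), (np.float64(4.79), 99)] med 92
top [(np.float64(2.98), 144), (np.float64(2.38), 142), (np.float64(3.32), 138)] med 63
side [(np.float64(4.5), 81), (np.float64(1.75), 77), (np.float64(1.41), 76)] med 34
```

View pics/last_wrist.png

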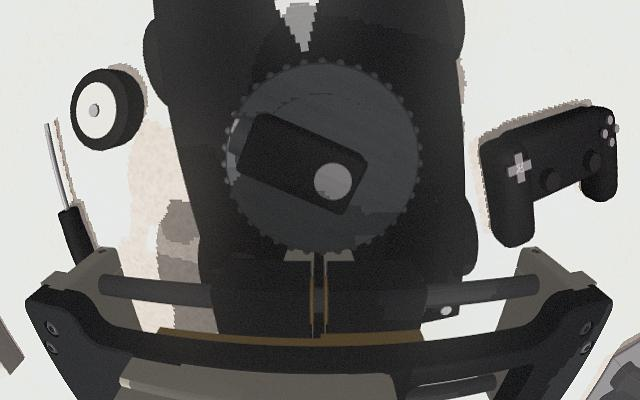

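The wrist view shows the turret unmoved and the finger on the rear face of the ring at (320,250). The rib shows as a sliver beside the lens near (233,135), so the ring is at about 7.25 rad. I continue.

```bash
python3 -m pendant '[[[0.02,-0.21,0],[0,0,0],-1],[[0.01,-0.21,0],[0,0,0],-1],[[0,-0.21,0],[0,0,0],-1],[[0.02,-0.24,0],[0,0,0],-1],[[0.056,-0.234,0],[0,0,0],-1],[[0.092,-0.222,0],[0,0,0],-1],[[0.126,-0.205,0],[0,0,0],-1],[[0.156,-0.183,0],[0,0,0],-1],[[0.183,-0.156,0],[0,0,0],-1],[[0.205,-0.126,0],[0,0,0],-1]]'
python3 look.py
```

```text
time: 13.85
tool_pos: [503.5, -70.3, 87.2]
tcp_rot: [-3.14, 0.006, -0.0]
contact_force: [-2.3, -1.6, -1.6]
grip_width: 0.4
finger_force: 1.5
rel [-31.5 -57.8] z 87.2 F [-2.3 -1.6 -1.6] t 13.85
wrist [(np.float64(5.71), 151), (np.float64(6.05), 144), (np.float64(0.1), 143)] med 73
top [(np.float64(5.92), 90), (np.float64(0.03), 90), (np.float64(1.6), 86)] med 67
side [(np.float64(3.82), 91), (np.float64(2.46), 84), (np.float64(5.05), 79)] med 50
```

```bash
python3 -m pendant '[[[0.23,-0.07,0],[0,0,0],-1],[[0.24,-0.04,0],[0,0,0],-1],[[0.25,0,0],[0,0,0],-1],[[0.21,0,0],[0,0,0],-1],[[0.21,0,0],[0,0,0],-1],[[0.21,0,0],[0,0,0],-1],[[0.24,0.02,0],[0,0,0],-1],[[0.234,0.056,0],[0,0,0],-1],[[0.222,0.092,0],[0,0,0],-1],[[0.205,0.126,0],[0,0,0],-1]]'
python3 look.py
```

```text
time: 14.83
tool_pos: [574.1, -64.9, 88.2]
tcp_rot: [-3.141, -0.0, -0.001]
contact_force: [-1.3, -1.5, 0.3]
grip_width: 0.5
finger_force: 0.8
rel [ 39.1 -52.4] z 88.2 F [-1.3 -1.5  0.3] t 14.83
wrist [(np.float64(2.96), 140), (np.float64(1.54), 122), (np.float64(4.4), 120)] med 57
top [(np.float64(5.0), 132), (np.float64(4.66), 122), (np.float64(4.32), 114)] med 70
side [(np.float64(3.9), 86), (np.float64(1.81), 63), (np.float64(5.18), 60)] med 29
```

```bash
python3 -m pendant '[[[0.165,0.18,0],[0,0,0],-1],[[0.145,0.2,0],[0,0,0],-1],[[0.115,0.22,0],[0,0,0],-1],[[0.08,0.24,0],[0,0,0],-1],[[0.04,0.24,0],[0,0,0],-1],[[0,0.2,0],[0,0,0],-1],[[0,0.2,0],[0,0,0],-1],[[0,0.2,0],[0,0,0],-1],[[0,0.2,0],[0,0,0],-1],[[0,0.2,0],[0,0,0],-1]]'
python3 look.py
```

```text
time: 15.82
tool_pos: [592.2, -2.3, 88.6]
tcp_rot: [3.141, -0.006, -0.0]
contact_force: [7.0, -0.9, -3.3]
grip_width: 0.5
finger_force: 3.8
rel [57.2 10.2] z 88.6 F [ 7.  -0.9 -3.3] t 15.82
wrist [(np.float64(3.06), 139), (np.float64(2.64), 139), (np.float64(3.51), 139)] med 65
top [(np.float64(5.92), 124), (np.float64(6.26), 119), (np.float64(5.58), 116)] med 65
side [(np.float64(5.42), 76), (np.float64(2.41), 34), (np.float64(0.55), 32)] med 27
```

Ring is at about 11.70 rad. I finish the remaining 0.85 rad or so and then back off outward.

```bash
python3 -m pendant '[[[0,0.19,0],[0,0,0],-1],[[-0.02,0.23,0],[0,0,0],-1],[[-0.056,0.226,0],[0,0,0],-1],[[-0.092,0.214,0],[0,0,0],-1],[[-0.122,0.2,0],[0,0,0],-1],[[-0.15,0.18,0],[0,0,0],-1],[[0,0,0],[0,0,0],-1],[[0.15,0.15,0],[0,0,0],-1],[[0.3,0.3,0],[0,0,0],-1],[[0,0,0.9],[0,0,0],-1]]'
python3 -m pendant '[[[0,0,0.9],[0,0,0],-1],[[0,0,0.9],[0,0,0],-1],[[0,0.2,0.9],[0,0,0],-1],[[0,0.2,0],[0,0,0],-1],[[0,0,0],[0,0,0],-1],[[0,0,0],[0,0,0],-1],[[0,0,0],[0,0,0],-1],[[0,0,0],[0,0,0],-1],[[0,0,0],[0,0,0],-1],[[0,0,0],[0,0,0],-1]]'
python3 look.py
python3 - <<'E'
import cv2,numpy as np
a=cv2.imread("pics/last_top.png")[155:285,300:410];s=cv2.imread("pics/last_side.png")[150:250,310:450]
r=lambda x:cv2.resize(np.clip(x*1.6,0,255).astype(np.uint8),(400,400),interpolation=cv2.INTER_CUBIC)
cv2.imwrite("pics/c8.png",np.hstack([r(a),r(s)]))
E
```

```text
time: 16.8
tool_pos: [587.8, 49.8, 110.5]
tcp_rot: [-3.14, 0.01, 0.0]
contact_force: [-0.7, -0.1, -0.9]
grip_width: 0.5
finger_force: 0.0
time: 17.63
tool_pos: [589.9, 59.4, 195.3]
tcp_rot: [3.142, 0.001, -0.001]
contact_force: [0.5, -0.0, -0.4]
grip_width: 0.3
finger_force: 0.0
rel [54.9 71.9] z 195.3 F [ 0.5 -0.  -0.4] t 17.63
wrist [(np.float64(0.03), 218), (np.float64(4.9), 129), (np.float64(4.32), 127)] med 79
top [(np.float64(3.95), 146), (np.float64(4.92), 140), (np.float64(4.29), 140)] med 65
side [(np.float64(0.1), 89), (np.float64(3.8), 54), (np.float64(4.14), 44)] med 30
```

View pics/c8.png

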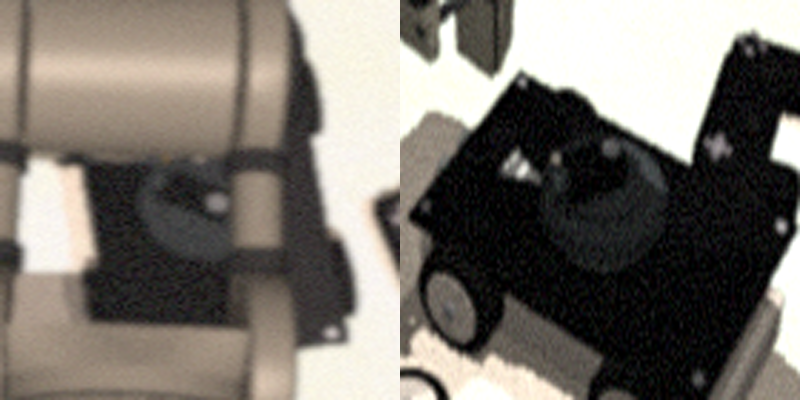

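The side crop shows the rib (555,160) facing the arrow (525,165). The wrist measurement gives 0.03 rad, so the ring is at about 12.6. The head is unmoved at about 1.0 rad. I position the fingertip beside the head's left face.

```bash
python3 -m pendant '[[[-0.86,-0.32,0],[0,0,0],-1],[[-0.86,-0.32,0],[0,0,0],-1],[[-0.86,-0.32,0],[0,0,0],-1],[[0,0,0],[0,0,0],-1],[[0,0,-0.8],[0,0,0],-1],[[0,0,-0.8],[0,0,0],-1],[[0,0,-0.8],[0,0,0],-1],[[0,0,0],[0,0,0],-1],[[0,0,0],[0,0,0],-1],[[0,0,0],[0,0,0],-1]]'
python3 look.py
```

```text
time: 18.62
tool_pos: [513.8, 30.8, 125.2]
tcp_rot: [3.141, -0.002, -0.001]
contact_force: [-0.3, 0.2, -0.1]
grip_width: 0.5
finger_force: 0.0
rel [-21.2  43.3] z 125.2 F [-0.3  0.2 -0.1] t 18.62
wrist [(np.float64(0.03), 233), (np.float64(2.12), 137), (np.float64(1.15), 101)] med 88
top [(np.float64(2.12), 201), (np.float64(3.64), 199), (np.float64(2.46), 190)] med 144
side [(np.float64(0.76), 102), (np.float64(1.1), 81), (np.float64(5.34), 49)] med 24
```

```bash
python3 -m pendant '[[[0,0,-0.16],[0,0,0],-1],[[0.08,-0.037,0],[0,0,0],-1],[[0.08,-0.037,0],[0,0,0],-1],[[0.08,-0.037,0],[0,0,0],-1],[[0.08,-0.037,0],[0,0,0],-1],[[0.113,-0.007,0],[0,0,0],-1],[[0.113,-0.007,0],[0,0,0],-1],[[0.105,-0.033,0],[0,0,0],-1],[[0.105,-0.033,0],[0,0,0],-1],[[0,0,0],[0,0,0],-1]]'
python3 look.py
python3 - <<'E'
import cv2,numpy as np
cv2.imwrite("pics/c9.png",np.clip(cv2.imread("pics/last_wrist.png")[60:380,130:530]*1.5,0,255).astype(np.uint8))
E
```

```text
time: 19.6
tool_pos: [536.3, 23.6, 119.3]
tcp_rot: [3.141, -0.001, -0.001]
contact_force: [-0.3, 1.0, 0.6]
grip_width: 0.6
finger_force: 0.6
rel [ 1.3 36.1] z 119.3 F [-0.3  1.   0.6] t 19.6
wrist [(np.float64(0.03), 206), (np.float64(5.52), 119), (np.float64(5.13), 118)] med 74
top [(np.float64(1.18), 204), (np.float64(4.58), 200), (np.float64(0.84), 175)] med 150
side [(np.float64(0.45), 70), (np.float64(0.1), 61), (np.float64(6.0), 58)] med 26
```

View pics/c9.png

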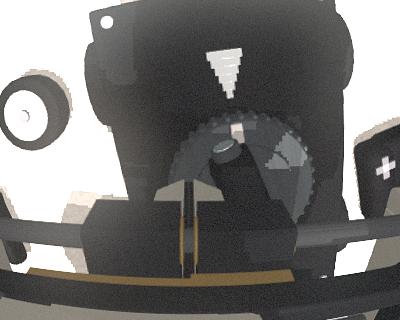

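The crop shows the finger at (190,190) pushing the head. The lens is now at (225,150), the rib is still at the arrow at (238,130), and the head is about 0.45 rad short. I push on, then retreat.

```bash
python3 -m pendant '[[[0.095,-0.06,0],[0,0,0],-1],[[0.095,-0.06,0],[0,0,0],-1],[[0.09,-0.075,0],[0,0,0],-1],[[0.08,-0.085,0],[0,0,0],-1],[[0,0,0],[0,0,0],-1],[[0,0,0],[0,0,0],-1],[[0,0.2,0],[0,0,0],-1],[[0,0.5,0],[0,0,0],-1],[[0,0.5,0.5],[0,0,0],-1],[[0,0,0.9],[0,0,0],-1]]'
python3 -m pendant '[[[-0.5,0.3,0.9],[0,0,0],-1],[[-0.9,0.3,0.5],[0,0,0],-1],[[-0.9,0.3,0],[0,0,0],-1],[[-0.5,0.3,0],[0,0,0],-1],[[0,0,0],[0,0,0],-1],[[0,0,0],[0,0,0],-1],[[0,0,0],[0,0,0],-1],[[0,0,0],[0,0,0],-1],[[0,0,0],[0,0,0],-1],[[0,0,0],[0,0,0],-1]]'
python3 look.py
python3 - <<'E'
from h import *
im=cv2.imread("pics/last_wrist.png");p=bot.camera_params("wrist")
def rect(z):
    m=np.array([[proj("wrist",(535+(140-i)/2,-12.5+(140-j)/2,z),p) for j in range(280)] for i in range(280)],np.float32)
    return cv2.remap(im,m[...,0],m[...,1],cv2.INTER_CUBIC)
o=np.hstack([rect(115),rect(90)])
cv2.imwrite("pics/c10.png",np.clip(cv2.resize(o,(800,400))*1.8,0,255).astype(np.uint8))
E
```

```text
time: 20.58
tool_pos: [544.3, 53.5, 158.9]
tcp_rot: [-3.142, 0.007, 0.001]
contact_force: [-0.1, 0.1, 0.7]
grip_width: 0.6
finger_force: 0.0
time: 21.42
tool_pos: [462.8, 87.2, 202.9]
tcp_rot: [3.141, 0.0, -0.001]
contact_force: [-0.5, 0.9, 0.0]
grip_width: 0.4
finger_force: 0.0
rel [-72.2  99.7] z 202.9 F [-0.5  0.9  0. ] t 21.42
wrist [(np.float64(0.05), 221), (np.float64(1.96), 150), (np.float64(2.46), 147)] med 113
top [(np.float64(0.03), 115), (np.float64(2.07), 98), (np.float64(3.61), 97)] med 82
side [(np.float64(1.13), 92), (np.float64(0.21), 88), (np.float64(0.79), 79)] med 53
```

View pics/c10.png

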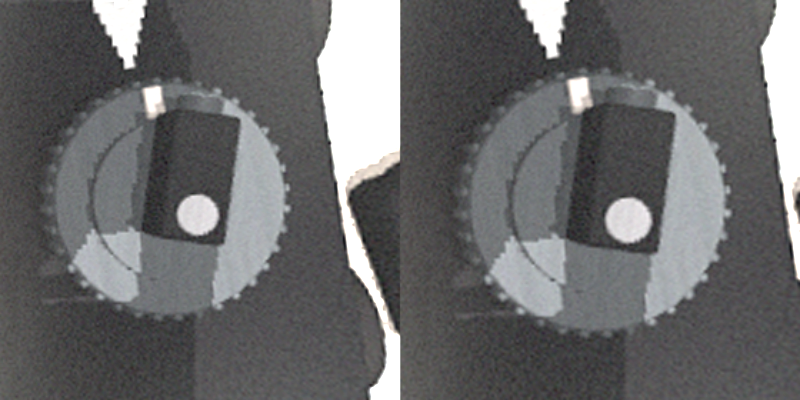

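The rectified view shows the head's right edge running from (222,245) to (240,118), so it has overshot to about -0.3 rad. The rib at (153,101) is still in line with the arrow. I'll come round to the other side and nudge it back, measuring the head by code.

```bash
cat > head.py <<'E'
from h import *
C=(535,-12.5);o=bot.get_obs();im=bot.capture("wrist");p=bot.camera_params("wrist")
m=np.array([[proj("wrist",(C[0]+(100-i)/2,C[1]+(100-j)/2,115),p) for j in range(200)] for i in range(200)],np.float32)
g=cv2.GaussianBlur(cv2.remap(im,m[...,0],m[...,1],cv2.INTER_LINEAR),(5,5),0)
hc=cv2.cvtColor(g,cv2.COLOR_BGR2GRAY)
# white dot on head = near axis, rear; edges via Hough
e=cv2.Canny(hc,20,50);L=cv2.HoughLinesP(e,1,np.pi/360,20,minLineLength=28,maxLineGap=4)
print("rel",np.round(o["tool_pos"]-[*C,0],1),"F",np.round(o["contact_force"],1),"t",round(o["time"],2))
for x1,y1,x2,y2 in (L[:,0] if L is not None else []):
    a=np.arctan2(-(x2-x1),-(y2-y1));a=(a+np.pi/2)%np.pi-np.pi/2
    if abs(a)<.8:print((int(x1),int(y1)),(int(x2),int(y2)),"turret",round(a-.175,2),"len",int(np.hypot(x2-x1,y2-y1)))
E
python3 head.py
python3 -m pendant '[[[0.57,-0.83,0],[0,0,0],-1],[[0.57,-0.83,0],[0,0,0],-1],[[0.57,-0.83,0],[0,0,0],-1],[[0.57,-0.83,0],[0,0,0],-1],[[0.57,-0.83,0],[0,0,0],-1],[[0.57,-0.83,0],[0,0,0],-1],[[0,0,-0.9],[0,0,0],-1],[[0,0,-0.9],[0,0,0],-1],[[0,0,-0.9],[0,0,0],-1],[[0,0,0],[0,0,0],-1]]'
python3 head.py
```

```text
rel [-72.5  99.9 203. ] F [ 0.5 -0.2 -0.4] t 21.57
(58, 127) (67, 58) turret -0.3 len 69
(57, 121) (58, 150) turret -0.14 len 29
(189, 45) (198, 101) turret -0.02 len 56
(117, 129) (128, 43) turret -0.3 len 86
(32, 125) (56, 155) turret 0.5 len 38
(12, 141) (27, 113) turret -0.67 len 31
(183, 1) (188, 38) turret -0.04 len 37
time: 22.45
tool_pos: [561.7, -61.4, 117.1]
tcp_rot: [-3.139, 0.01, -0.001]
contact_force: [-0.4, 0.6, -1.7]
grip_width: 0.1
finger_force: 0.0
rel [ 26.7 -48.9 117.1] F [-0.4  0.6 -1.7] t 22.45
(192, 147) (192, 111) turret -0.18 len 36
(193, 70) (194, 36) turret -0.2 len 34
(188, 124) (188, 89) turret -0.18 len 35
(71, 52) (100, 11) turret -0.79 len 50
(77, 66) (82, 35) turret -0.33 len 31
```

```bash
python3 -m pendant '[[[0,0.15,0],[0,0,0],-1],[[0,0.08,0],[0,0,0],-1],[[0,0.08,0],[0,0,0],-1],[[0,0.08,0],[0,0,0],-1],[[0,0.06,0],[0,0,0],-1],[[0,0.06,0],[0,0,0],-1],[[0,0.06,0],[0,0,0],-1],[[0,0.06,0],[0,0,0],-1],[[0,0.04,0],[0,0,0],-1],[[0,0,0],[0,0,0],-1]]'
python3 head.py
```

```text
time: 23.33
tool_pos: [564.8, -41.5, 122.2]
tcp_rot: [3.142, 0.0, -0.0]
contact_force: [0.3, 0.1, -0.8]
grip_width: 0.4
finger_force: 0.0
rel [ 29.8 -29.  122.2] F [ 0.3  0.1 -0.8] t 23.33
(164, 8) (164, 69) turret -0.18 len 61
(152, 123) (153, 29) turret -0.19 len 94
(168, 52) (169, 124) turret -0.16 len 72
(28, 76) (59, 29) turret -0.76 len 56
(149, 69) (150, 35) turret -0.2 len 34
```

```bash
python3 -m pendant '[[[0,-0.2,0],[0,0,0],-1],[[0,-0.4,0],[0,0,0],-1],[[0,-0.5,0.5],[0,0,0],-1],[[-0.5,-0.5,0.9],[0,0,0],-1],[[-0.5,-0.3,0.9],[0,0,0],-1],[[0,0,0.3],[0,0,0],-1],[[0,0,0],[0,0,0],-1],[[0,0,0],[0,0,0],-1],[[0,0,0],[0,0,0],-1],[[0,0,0],[0,0,0],-1]]'
python3 head.py
```

```text
time: 24.22
tool_pos: [534.6, -98.2, 198.6]
tcp_rot: [-3.141, 0.003, 0.0]
contact_force: [-0.9, 1.0, -0.2]
grip_width: 0.3
finger_force: 0.0
rel [ -0.4 -85.7 198.6] F [-0.9  1.  -0.2] t 24.22
(72, 123) (81, 56) turret -0.31 len 67
(157, 139) (168, 94) turret -0.41 len 46
(136, 69) (139, 34) turret -0.26 len 35
(117, 37) (118, 77) turret -0.15 len 40
(32, 79) (42, 46) turret -0.47 len 34
(76, 90) (83, 40) turret -0.31 len 50
(170, 63) (171, 92) turret -0.14 len 29
```

```bash
python3 -m pendant '[[[0.5,0.6,0],[0,0,0],-1],[[0.5,0.6,0],[0,0,0],-1],[[0,0,-0.9],[0,0,0],-1],[[0,0,-0.9],[0,0,0],-1],[[0,0,-0.8],[0,0,0],-1],[[0,0.3,0],[0,0,0],-1],[[0,0.3,0],[0,0,0],-1],[[0,0,0],[0,0,0],-1],[[0,0,0],[0,0,0],-1],[[0,0.05,0],[0,0,0],-1]]'
python3 -m pendant '[[[0,0.05,0],[0,0,0],-1],[[0,0.05,0],[0,0,0],-1],[[0,0.05,0],[0,0,0],-1],[[0,0.03,0],[0,0,0],-1],[[0,0.03,0],[0,0,0],-1],[[0,0.03,0],[0,0,0],-1],[[0,0.03,0],[0,0,0],-1],[[0,0,0],[0,0,0],-1],[[0,0,0],[0,0,0],-1],[[0,0,0],[0,0,0],-1]]'
```

```text
time: 25.1
tool_pos: [565.8, -43.2, 123.8]
tcp_rot: [3.141, -0.003, -0.0]
contact_force: [0.6, -0.1, -0.1]
grip_width: 0.4
finger_force: 0.0
time: 25.93
tool_pos: [565.4, -35.3, 122.6]
tcp_rot: [3.141, -0.001, -0.001]
contact_force: [3.2, -3.1, 4.3]
grip_width: 0.5
finger_force: 2.2
```

```bash
python3 -m pendant '[[[0,-0.2,0],[0,0,0],-1],[[0,-0.1,0],[0,0,0],-1],[[0,0,-0.2],[0,0,0],-1],[[0,0,0],[0,0,0],-1],[[0,0.06,0],[0,0,0],-1],[[0,0.06,0],[0,0,0],-1],[[0,0.04,0],[0,0,0],-1],[[0,0.04,0],[0,0,0],-1],[[0,0,0],[0,0,0],-1],[[0,0,0],[0,0,0],-1]]'
python3 -m pendant '[[[0,0.03,0],[0,0,0],-1],[[0,0.03,0],[0,0,0],-1],[[0,0.02,0],[0,0,0],-1],[[0,0,0],[0,0,0],-1],[[0,0,0],[0,0,0],-1],[[0,0,0],[0,0,0],-1],[[0,0,0],[0,0,0],-1],[[0,0,0],[0,0,0],-1],[[0,0,0],[0,0,0],-1],[[0,0,0],[0,0,0],-1]]'
python3 head.py
```

```text
time: 26.77
tool_pos: [565.0, -38.0, 116.4]
tcp_rot: [3.141, -0.0, -0.0]
contact_force: [0.6, -1.7, 0.0]
grip_width: 0.3
finger_force: 0.5
time: 27.6
tool_pos: [565.0, -35.8, 116.4]
tcp_rot: [3.141, -0.0, -0.001]
contact_force: [3.7, -2.5, 0.5]
grip_width: 0.1
finger_force: 1.5
rel [ 30.  -23.3 116.4] F [ 3.7 -2.5  0.5] t 27.6
(153, 62) (153, 108) turret -0.18 len 46
(141, 74) (142, 18) turret -0.19 len 56
(152, 61) (152, 3) turret -0.18 len 58
(137, 113) (137, 59) turret -0.18 len 54
(157, 54) (157, 113) turret -0.18 len 59
(156, 59) (156, 28) turret -0.18 len 31
```

```bash
python3 -m pendant '[[[0,-0.2,0],[0,0,0],-1],[[0,-0.4,0],[0,0,0],-1],[[0,-0.5,0.5],[0,0,0],-1],[[-0.5,-0.7,0.9],[0,0,0],-1],[[-0.5,-0.3,0.9],[0,0,0],-1],[[0,0,0.5],[0,0,0],-1],[[0,0,0],[0,0,0],-1],[[0,0,0],[0,0,0],-1],[[0,0,0],[0,0,0],-1],[[0,0,0],[0,0,0],-1]]'
python3 head.py;python3 look.py
```

```text
time: 28.48
tool_pos: [534.2, -98.3, 198.6]
tcp_rot: [-3.141, 0.003, -0.0]
contact_force: [1.2, -1.5, -0.1]
grip_width: 0.8
finger_force: 0.0
rel [ -0.8 -85.8 198.6] F [ 1.2 -1.5 -0.1] t 28.48
(64, 50) (81, 130) turret 0.03 len 81
(129, 66) (135, 98) turret 0.01 len 32
(112, 61) (119, 104) turret -0.01 len 43
(121, 30) (129, 70) turret 0.02 len 40
(173, 91) (180, 63) turret -0.42 len 28
(64, 47) (72, 87) turret 0.02 len 40
rel [ -0.7 -85.8] z 198.6 F [ 0.3  0.1 -0.3] t 28.53
wrist [(np.float64(0.03), 206), (np.float64(2.2), 149), (np.float64(2.54), 149)] med 131
top [(np.float64(2.78), 105), (np.float64(2.43), 102), (np.float64(0.03), 102)] med 83
side [(np.float64(0.13), 71), (np.float64(2.62), 63), (np.float64(2.2), 58)] med 47
```

The head is now at about 0.02 rad and the rib is at the arrow (0.03 rad). The tool is clear of everything, so I hand in.

```bash
python3 -c "
from plant import bot
print(bot.close_job())"
```

```text
the job is handed in; nothing more can be done
None
```

Job handed in at about 29 s with no verdict returned: by my last camera measurement the ring stands two full turns from tight with its rib at the arrow (about 0.03 rad off), and the camera looks straight ahead (about 0.02 rad off) after I overshot to about -0.3 rad and nudged it back.

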